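Jars of spread in order of height on the serving board

TASK

Get the sandwich table ready: stand the four closed jars upright on the serving board, one in the middle of each cork coaster, in order of height, with the tallest on the coaster nearest the crock of spreaders and stepping down to the shortest at the other end. The jars are glass, so set them down gently without dropping or tipping any, and leave the crock and the bowl where they stand.

Things in the scene. Friction and masses are not known exactly. Their poses are not given: they have to be found in the camera images.
- jar_tallest: The tallest of four closed round jars (amber glass, paper label, white screw lid, all alike but for size): 135 mm high in all, straight-sided, 58 mm across at its widest, rigid, roughly 0.5 kg. Loose; starts upright on the table. Origin at the centre of its underside, z axis up its height.
- jar_second: The second tallest of four closed round jars (amber glass, paper label, white screw lid, all alike but for size): 110 mm high in all, straight-sided, 64 mm across at its widest, rigid, roughly 0.45 kg. Loose; starts upright on the table. Origin at the centre of its underside, z axis up its height.
- jar_third: The third tallest of four closed round jars (amber glass, paper label, white screw lid, all alike but for size): 85 mm high in all, straight-sided, 56 mm across at its widest, rigid, roughly 0.3 kg. Loose; starts upright on the table. Origin at the centre of its underside, z axis up its height.
- jar_shortest: The shortest of four closed round jars (amber glass, paper label, white screw lid, all alike but for size): 60 mm high in all, straight-sided, 62 mm across at its widest, rigid, roughly 0.25 kg. Loose; starts upright on the table. Origin at the centre of its underside, z axis up its height.
- coaster_a: One of four identical round cork coasters, 80 mm across and 4 mm thick, fixed on a flat dark wooden serving board (370 x 120 x 10 mm, lying on the table). They form one straight row along the board, centres 90 mm apart; the letter says nothing about its place in the row, so go by position. Origin at the centre of its underside, 10 mm above the table; its top is 14 mm above the table.
- coaster_b: One of four identical round cork coasters, 80 mm across and 4 mm thick, fixed on a flat dark wooden serving board (370 x 120 x 10 mm, lying on the table). They form one straight row along the board, centres 90 mm apart; the letter says nothing about its place in the row, so go by position. Origin at the centre of its underside, 10 mm above the table; its top is 14 mm above the table.
- coaster_c: One of four identical round cork coasters, 80 mm across and 4 mm thick, fixed on a flat dark wooden serving board (370 x 120 x 10 mm, lying on the table). They form one straight row along the board, centres 90 mm apart; the letter says nothing about its place in the row, so go by position. Origin at the centre of its underside, 10 mm above the table; its top is 14 mm above the table.
- coaster_d: One of four identical round cork coasters, 80 mm across and 4 mm thick, fixed on a flat dark wooden serving board (370 x 120 x 10 mm, lying on the table). They form one straight row along the board, centres 90 mm apart; the letter says nothing about its place in the row, so go by position. Origin at the centre of its underside, 10 mm above the table; its top is 14 mm above the table.
- crock: White ceramic crock, 90 mm across and 105 mm high, with wooden spreader handles sticking up to about 175 mm above the table. Stands loose on the table in line with the row of coasters, just beyond one end of the board, about 135 mm from the nearest coaster's centre; which end varies. Origin at the centre of its underside.
- bowl: Blue ceramic bowl, 100 mm across and 45 mm high, empty. Stands loose on the table in line with the row, about 135 mm beyond the coaster at the end away from the crock. Origin at the centre of its underside.

How it is judged:
At the end, for the whole second after the job is handed in: Each jar stands upright (within 0.08 rad) and at rest on a coaster, its centre within 14 mm of the coaster's centre; counted from the crock, the order is tallest, second tallest, third tallest, shortest; all jars are released; crock and bowl are within 20 mm of where they stood ((horizontal distance between jar_tallest and coaster_a below 0.014 m or horizontal distance between jar_tallest and coaster_b below 0.014 m or horizontal distance between jar_tallest and coaster_c below 0.014 m or horizontal distance between jar_tallest and coaster_d below 0.014 m) and horizontal distance between jar_tallest and crock between 0.095 and 0.175 m and height (world z) of jar_tallest between 0.01 and 0.018 m and angle between each of jar_tallest, jar_second, jar_third, jar_shortest's own z axis and vertical below 0.08 rad and linear speed of each of jar_tallest, jar_second, jar_third, jar_shortest below 0.02 m/s and contact force between the fingers and jar_tallest below 0.05 N and (horizontal distance between jar_second and coaster_a below 0.014 m or horizontal distance between jar_second and coaster_b below 0.014 m or horizontal distance between jar_second and coaster_c below 0.014 m or horizontal distance between jar_second and coaster_d below 0.014 m) and horizontal distance between jar_second and crock between 0.185 and 0.265 m and height (world z) of jar_second between 0.01 and 0.018 m and contact force between the fingers and jar_second below 0.05 N and (horizontal distance between jar_third and coaster_a below 0.014 m or horizontal distance between jar_third and coaster_b below 0.014 m or horizontal distance between jar_third and coaster_c below 0.014 m or horizontal distance between jar_third and coaster_d below 0.014 m) and horizontal distance between jar_third and crock between 0.275 and 0.355 m and height (world z) of jar_third between 0.01 and 0.018 m and contact force between the fingers and jar_third below 0.05 N and (horizontal distance between jar_shortest and coaster_a below 0.014 m or horizontal distance between jar_shortest and coaster_b below 0.014 m or horizontal distance between jar_shortest and coaster_c below 0.014 m or horizontal distance between jar_shortest and coaster_d below 0.014 m) and horizontal distance between jar_shortest and crock between 0.365 and 0.445 m and height (world z) of jar_shortest between 0.01 and 0.018 m and contact force between the fingers and jar_shortest below 0.05 N and distance of each of crock, bowl from where it was at the start of the episode below 0.02 m); the robot touches nothing.
It fails at once if the crock is pushed more than 20 mm from where it stood, or knocked over (distance of crock from where it was at the start of the episode above 0.02 m or angle between crock's own z axis and vertical above 0.5 rad).
It fails at once if the bowl is pushed more than 20 mm from where it stood, or knocked over (distance of bowl from where it was at the start of the episode above 0.02 m or angle between bowl's own z axis and vertical above 0.5 rad).
It fails at once if a jar is tipped over (angle between any of jar_tallest, jar_second, jar_third, jar_shortest's own z axis and vertical above 0.7 rad).
It fails at once if a jar is dropped: out of the fingers, it falls faster than 0.7 m/s (a drop of about 25 mm) ((linear speed of jar_tallest above 0.7 m/s and contact force between the fingers and jar_tallest below 0.05 N) or (linear speed of jar_second above 0.7 m/s and contact force between the fingers and jar_second below 0.05 N) or (linear speed of jar_third above 0.7 m/s and contact force between the fingers and jar_third below 0.05 N) or (linear speed of jar_shortest above 0.7 m/s and contact force between the fingers and jar_shortest below 0.05 N)).
It also fails if it takes over 96 s, if anything falls off the work surface, if the arm or the gripper's body presses on something with over 40 N, if the wrist force passes 120 N, or if a joint passes its speed limit or range.

ROBOT

A 7-joint arm with a two-finger parallel gripper is mounted at the origin on the work surface. World frame = base frame: x ahead of the robot, y to its left, z up, the work surface at z = 0. Lengths are in m, angles in rad, forces in N, time in s.
With the tool pointing down it reaches from about 0.35 to 0.775 m from the base axis. Payload 3.1 kg.
Tool frame: the origin (TCP) lies at the very end of the fingers, on their centre line; the grasp point (between the pads) lies 19 mm behind it; z points along the fingers, y is the line along which they close (so a half turn about z gives the same grasp; the last joint's range is limited). The gripper opens to 85 mm and grips with 20 to 120 N. Pads are 22 mm wide; open, the fingers measure 114 mm over their backs; the gripper's body (76 mm by 85 mm) begins 54 mm behind the grasp point. The pads swing forward as they close: fully open they stand 13 mm farther back than shut.
Start: joints at [-1.286, 0.311, 0.014, 1.512, -0.004, 1.319, -0.027], TCP at [0.177, 0.521, 0.231] pointing down, gripper open.
Joint ranges: [-2.7, 2.7], [-0.3, 1.91], [-1.27, 1.3], [0.12, 2.57], [-1.44, 4.58], [0.2, 2.03], [-3.05, 3.05]. Speed limits (rad/s): [2.79, 2.79, 3.14, 3.14, 3.14, 3.14, 3.14].

INTERFACE

Orientations are given as a unit quaternion [x, y, z, w].
In Python, from bench import ctrl gives the robot as it stands.
- The arm moves only by the tool drive_tool, never from a script. Its arguments are lists of equal length, an entry for each row: "dp": the shift along the world's x, y, z in m, a list of three; "turn": the turn about the world's z in degrees. A call has 1 to 12 rows; each row is the pose to reach, as a shift and turn from the pose commanded when the call began; what a row does not reach only later rows make up. A row lasts 1/12 s, in which the tool goes at most 41.7 mm and 7.16 degrees, less where a joint would pass 70% of its speed; a pose out of reach is approached as far as the arm can. A call with a gripper value outside its range is refused whole. "gripper" is the finger opening in m, from 0 to 0.0854, set as the call begins (left out, the last holds). The fingers move at their own pace and stop on an object; "newtons" is the grip in N (left out, the last holds). Time passes only in rows, so rows that repeat a pose let the fingers close. It gives the time, the measured TCP pose, the force, the opening and the grip force at its end, in the units of the state.
- ctrl.state(): the state, without advancing time (a new reading comes with each control period).
- ctrl.read_camera(name): name is "side" or "top"; returns the picture (400x640x3 uint8, blue, green, red); there is no depth.
- ctrl.camera_params(name): a dict with "mtx" (3x3 intrinsics, pixels), "cam_to_world" (4x4, takes a point from camera to world coordinates). Camera axes: x right, y down, z forward; pixel columns grow to the right and rows downward; lengths in m; the calibration is good to about 2 mm. A picture is of the moment at which its call begins. camera_params takes no time and is no camera call.
- ctrl.close_job(): hands the job in; it is judged then, once.
Trained networks look in the newest picture that a camera, given by its name, has taken for a name from the list of things; names that differ only in an ending like _2 or _b are one class to them, and where a whole thing is asked for, a point or a joint stands for the part that bears it (a point fixed in the world has none). Each returns a list of dicts, best first, with "conf" (0 to 1); they miss things now and then, are a little off and sometimes report something else, mostly with a low value. They report only what shows in the picture. A call takes as long as a camera call.
- ctrl.look_for(camera, thing): "bbox" ([centre column, centre row, width, height] as shares, 0 to 1, of the picture: columns of its width, rows of its height, round what is visible of it).
- ctrl.pinpoint(camera, thing): "point" ([column, row] as shares, 0 to 1, of the picture: columns of its width, rows of its height: a listed point, or the origin of a listed thing).
The state is a dict: "t": time; "joint_positions": joint angles; "joint_velocities": joint speeds; "joint_torque": joint torques, N m; "ee_pos": TCP position; "tool_rot": TCP orientation; "contact_force": force on the tool from outside, world axes, zero at the start; "moment": the same for the moment, N m; "grip_width": finger opening in m; "grip_force": force on a finger pad.
Only numpy, scipy, OpenCV 4.12 (cv2) and the standard library are available. Lean on these libraries where they do the work, as an engineer would, in place of code of your own. Each camera call takes 0.05 s, during which the arm holds its last target. There are 200 camera calls.

## Working session

There is one attempt and no reset: what is moved stays moved. The work goes in short steps, Python scripts to look and compute and a tool call to move; the robot and the scene stay as the last step left them, time stands still between calls to the robot, and variables do not carry over. Pictures are saved under pics/ and viewed, at most 14 in all, crops included, and the job is handed in when it is done.

Besides the shell and the picture viewer there is one more tool, called as name([rows], argument=value, ...), one row to a line, values as JSON. drive_tool: Moves the arm, as the interface text tells. Its arguments: {"type":"object","properties":{"dp":{"type":"array"},"turn":{"type":"array"},"gripper":{"type":"number"},"newtons":{"type":"number"}},"required":["dp","turn"]}

```bash
mkdir -p pics
python3 - <<'E'
from bench import ctrl
import cv2
for c in ("top","side"):
    cv2.imwrite(f"pics/{c}0.png",ctrl.read_camera(c))
    p=ctrl.camera_params(c);print(c,p["mtx"],p["cam_to_world"])
for n in ("jar_tallest","jar_second","jar_third","jar_shortest","coaster_a","crock","bowl"):
    print(n,[(round(d["conf"],2),[round(float(v),3) for v in d["point"]]) for d in ctrl.pinpoint("top",n)])
s=ctrl.state();print(s["t"],s["ee_pos"],s["tool_rot"],s["grip_width"])
E
```

```text
top [[394.19356486   0.         316.87867646]
 [  0.         394.19356486 201.0275675 ]
 [  0.           0.           1.        ]] [[-0.00523108 -0.99649001  0.08354811  0.48785684]
 [-0.99994765  0.00447786 -0.00920016  0.03179226]
 [ 0.00879375 -0.08359187 -0.99646127  0.81867361]
 [ 0.          0.          0.          1.        ]]
side [[510.81113465   0.         318.05502078]
 [  0.         510.81113465 209.62424747]
 [  0.           0.           1.        ]] [[ 0.71843917 -0.36196736  0.59399056 -0.09269495]
 [-0.69553248 -0.36286514  0.62013181 -0.65574417]
 [-0.00892901 -0.85866671 -0.51245658  0.59502361]
 [ 0.          0.          0.          1.        ]]
jar_tallest [(0.79, [0.684, 0.662])]
jar_second [(0.72, [0.442, 0.663]), (0.2, [0.511, 0.416])]
jar_third [(0.71, [0.557, 0.643])]
jar_shortest [(0.62, [0.333, 0.655])]
coaster_a [(0.73, [0.576, 0.419]), (0.64, [0.44, 0.41]), (0.56, [0.374, 0.41]), (0.55, [0.512, 0.416])]
crock [(0.83, [0.271, 0.404])]
bowl [(0.76, [0.675, 0.419])]
0.45 [0.17650983 0.52086661 0.23122021] [ 1.62653733e-01  9.86683211e-01 -7.14768829e-05 -4.04504686e-06] 0.08556565328306603
```

View pics/top0.png

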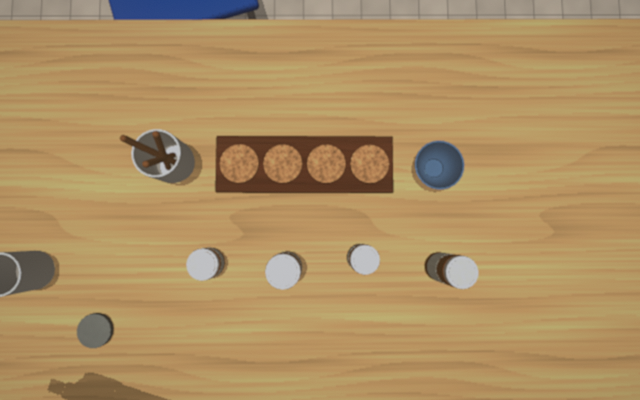

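View pics/side0.png

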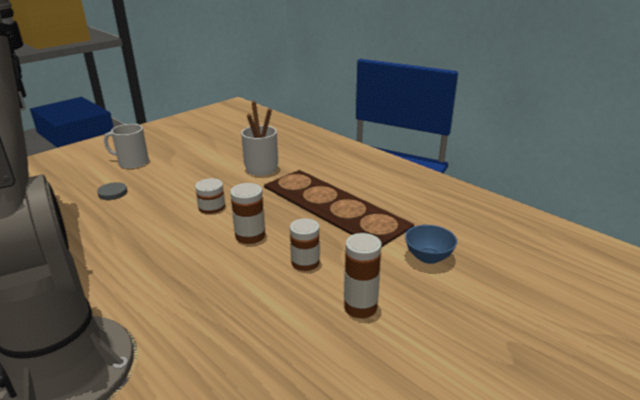

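The top view shows the lids at about (202,264) shortest, (283,271) second, (364,259) third and (461,272) tallest. The coasters are at x=239, 282, 326 and 369 on row 163, with the crock at the left (+y) and the bowl at the right. The side view agrees on the heights.

```bash
cat > h.py <<'E'
from bench import ctrl
import cv2, numpy as np
def ray(c,u,v,z):
    p=ctrl.camera_params(c);K=np.array(p["mtx"]);T=np.array(p["cam_to_world"])
    d=T[:3,:3]@np.linalg.inv(K)@[u,v,1];o=T[:3,3]
    return (o+d*(z-o[2])/d[2])
def proj(c,P):
    p=ctrl.camera_params(c);K=np.array(p["mtx"]);T=np.linalg.inv(np.array(p["cam_to_world"]))
    q=K@(T[:3,:3]@np.asarray(P)+T[:3,3]);return q[:2]/q[2]
def lids(img,jars):
    "jars: name->(u,v,height). White blob nearest the guess"
    hsv=cv2.cvtColor(img,cv2.COLOR_BGR2HSV)
    m=((hsv[...,1]<40)&(hsv[...,2]>140)).astype(np.uint8)
    n,l,st,ce=cv2.connectedComponentsWithStats(m)
    out={}
    for k,(u,v,h) in jars.items():
        i=min([i for i in range(1,n) if st[i,4]>250],key=lambda i:np.hypot(*(ce[i]-[u,v])))
        c=st[i,:2]+(st[i,2:4]-1)/2
        s=st[i,2]/ctrl.camera_params("top")["mtx"][0][0]*(0.8187-h)
        out[k]=(ray("top",*c,h),ray("top",*ce[i],h),s,st[i].tolist())
    return out
E
python3 - <<'E'
from h import *
np.set_printoptions(precision=4,suppress=True)
img=cv2.imread("pics/top0.png")
for k,v in lids(img,dict(S=(202,264,.06),B=(283,271,.11),C=(364,259,.085),T=(461,272,.135))).items(): print(k,*v)
hsv=cv2.cvtColor(img,cv2.COLOR_BGR2HSV)
w=img[140:190,216:394]; m=(w[...,2]>120).astype(np.uint8)
n,l,st,ce=cv2.connectedComponentsWithStats(m)
for i in range(1,n):
    if st[i,4]>300: print("coaster",st[i],ray("top",*(st[i,:2]+(st[i,2:4]-1)/2+[216,140]),.014),ray("top",*(ce[i]+[216,140]),.014))
for n,p in dict(T=(.684,.662),B=(.442,.663),C=(.557,.643),S=(.333,.655),crock=(.271,.404),bowl=(.675,.419)).items(): print(n,ray("top",p[0]*640,p[1]*400,0))
for n in ("jar_tallest","jar_second","jar_third","jar_shortest","coaster_a"):
    z=.01 if n[0]=="c" else 0
    print(n,[(round(d["conf"],2),ray("side",d["point"][0]*640,d["point"][1]*400,z)) for d in ctrl.pinpoint("side",n)])
E
```

```text
S [0.4323 0.2448 0.06  ] [0.4321 0.2439 0.06  ] 0.06159004652572443 [186, 248, 32, 33, 786]
B [0.4228 0.087  0.11  ] [0.4226 0.0871 0.11  ] 0.06472251775323386 [265, 254, 36, 35, 966]
C [ 0.4406 -0.0624  0.085 ] [ 0.441  -0.0624  0.085 ] 0.05583805003944744 [350, 245, 30, 30, 680]
T [ 0.4216 -0.2227  0.135 ] [ 0.4216 -0.2227  0.135 ] 0.055501667074782914 [446, 256, 32, 33, 832]
coaster [   3    4   40   39 1196] [0.6347 0.1855 0.014 ] [0.6346 0.1855 0.014 ]
coaster [  47    4   39   39 1185] [0.6344 0.0959 0.014 ] [0.634  0.0955 0.014 ]
coaster [  91    4   39   39 1188] [0.6341 0.0051 0.014 ] [0.6336 0.0054 0.014 ]
coaster [ 134    5   40   38 1181] [ 0.6327 -0.0848  0.014 ] [ 0.6329 -0.0846  0.014 ]
T [ 0.4234 -0.2243  0.    ]
B [0.4245 0.0948 0.    ]
C [ 0.4399 -0.0568  0.    ]
S [0.4319 0.2379 0.    ]
crock [0.6407 0.3243 0.    ]
bowl [ 0.626  -0.2184  0.    ]
jar_tallest [(0.68, array([ 0.432 , -0.2164,  0.    ])), (0.32, array([0.6529, 0.1081, 0.    ]))]
jar_second [(0.75, array([0.427 , 0.0879, 0.    ])), (0.21, array([0.6506, 0.2083, 0.    ]))]
jar_third [(0.68, array([ 0.4398, -0.0645,  0.    ]))]
jar_shortest [(0.68, array([0.4207, 0.239 , 0.    ]))]
coaster_a [(0.89, array([0.643 , 0.1003, 0.01  ])), (0.81, array([0.6369, 0.1896, 0.01  ])), (0.71, array([ 0.6338, -0.0793,  0.01  ]))]
```

drive_tool([
  [0.021,-0.023,0],
  [0.042,-0.046,0],
  [0.064,-0.069,0],
  [0.085,-0.092,0],
  [0.106,-0.115,0],
  [0.127,-0.138,0],
  [0.149,-0.161,0],
  [0.17,-0.185,0],
  [0.2,-0.215,0],
  [0.23,-0.25,0],
  [0.25,-0.27,0],
  [0.2555,-0.277,0],
], turn=[-6,-12,-18,-24,-30,-36,-42,-48,-54,-60,-66,-71.3], gripper=0.085, newtons=40)

```text
t: 1.7
ee_pos: [0.4369, 0.237, 0.2319]
tool_rot: [0.713, 0.701, 0.0, 0.003]
contact_force: [0.9, -0.9, 0.0]
grip_width: 0.0851
grip_force: 0.0
```

drive_tool([
  [0,0,0],
  [0,0,-0.02],
  [0,0,-0.05],
  [0,0,-0.08],
  [0,0,-0.11],
  [0,0,-0.13],
  [0,0,-0.14],
  [0,0,-0.145],
  [0,0,-0.145],
  [0,0,-0.145],
], turn=[0,0,0,0,0,0,0,0,0,0])

```text
t: 2.53
ee_pos: [0.4326, 0.2451, 0.0874]
tool_rot: [0.707, 0.708, 0.001, 0.0]
contact_force: [0.0, 0.8, -0.3]
grip_width: 0.0851
grip_force: 0.0
```

drive_tool([
  [0,0,-0.015],
  [0,0,-0.03],
  [0,0,-0.045],
  [0,0,-0.06],
  [0,0,-0.07],
  [0,0,-0.075],
  [0,0,-0.075],
  [0,0,-0.075],
], turn=[0,0,0,0,0,0,0,0])

```text
t: 3.2
ee_pos: [0.4327, 0.2443, 0.012]
tool_rot: [0.707, 0.707, 0.001, 0.0]
contact_force: [-0.1, 0.2, -0.1]
grip_width: 0.0848
grip_force: 0.0
```

drive_tool([
  [0,0,0],
  [0,0,0],
  [0,0,0],
  [0,0,0],
  [0,0,0],
  [0,0,0],
  [0,0,0],
  [0,0,0],
  [0,0,0],
  [0,0,0],
], turn=[0,0,0,0,0,0,0,0,0,0], gripper=0.045)

```text
t: 4.03
ee_pos: [0.4329, 0.2444, 0.0125]
tool_rot: [0.707, 0.707, 0.001, 0.0]
contact_force: [-1.3, -0.7, 5.9]
grip_width: 0.0612
grip_force: 43.7
```

drive_tool([
  [0,0,0.005],
  [0,0,0.015],
  [0,0,0.03],
  [0,0,0.05],
  [0,0,0.07],
  [0,0,0.09],
  [0,0,0.11],
  [0,0,0.125],
  [0,0,0.132],
  [0,0,0.135],
  [0,0,0.135],
], turn=[0,0,0,0,0,0,0,0,0,0,0])

```text
t: 4.95
ee_pos: [0.432, 0.2439, 0.1466]
tool_rot: [0.707, 0.707, 0.0, 0.0]
contact_force: [0.5, -0.5, -2.3]
grip_width: 0.061
grip_force: 44.1
```

drive_tool([
  [0.005,-0.005,0],
  [0.015,-0.015,0],
  [0.03,-0.035,0],
  [0.05,-0.06,0],
  [0.07,-0.085,0],
  [0.09,-0.11,0],
  [0.11,-0.135,0],
  [0.125,-0.16,0],
  [0.14,-0.185,0],
  [0.155,-0.21,0],
  [0.165,-0.235,0],
  [0.175,-0.26,0],
], turn=[0,0,0,0,0,0,0,0,0,0,0,0])

```text
t: 5.95
ee_pos: [0.6067, -0.0182, 0.1443]
tool_rot: [0.707, 0.707, -0.002, -0.001]
contact_force: [0.3, 0.7, -2.5]
grip_width: 0.0613
grip_force: 44.1
```

drive_tool([
  [0.008,-0.02,0],
  [0.014,-0.04,0],
  [0.02,-0.055,0],
  [0.024,-0.064,-0.005],
  [0.025,-0.069,-0.015],
  [0.025,-0.069,-0.03],
  [0.025,-0.069,-0.05],
  [0.025,-0.069,-0.065],
  [0.025,-0.069,-0.075],
  [0.025,-0.069,-0.08],
  [0.025,-0.069,-0.08],
  [0.025,-0.069,-0.08],
], turn=[0,0,0,0,0,0,0,0,0,0,0,0])

```text
t: 6.95
ee_pos: [0.6322, -0.0847, 0.0663]
tool_rot: [0.707, 0.707, 0.0, 0.0]
contact_force: [0.6, -0.5, -1.4]
grip_width: 0.0615
grip_force: 44.1
```

drive_tool([
  [0.001,0,-0.01],
  [0.001,0,-0.02],
  [0.001,0,-0.028],
  [0.001,0,-0.033],
  [0.001,0,-0.036],
  [0.001,0,-0.037],
  [0.001,0,-0.038],
  [0.001,0,-0.039],
  [0.001,0,-0.04],
  [0.001,0,-0.04],
  [0.001,0,-0.04],
], turn=[0,0,0,0,0,0,0,0,0,0,0])

```text
t: 7.87
ee_pos: [0.6333, -0.0851, 0.0266]
tool_rot: [0.707, 0.707, 0.0, 0.0]
contact_force: [0.0, 0.2, -2.5]
grip_width: 0.0616
grip_force: 44.2
```

drive_tool([
  [0,0,-0.0005],
  [0,0,-0.001],
  [0,0,-0.001],
  [0,0,-0.0015],
  [0,0,-0.0015],
  [0,0,-0.0015],
], turn=[0,0,0,0,0,0])

```text
t: 8.37
ee_pos: [0.6333, -0.0852, 0.0265]
tool_rot: [0.707, 0.707, 0.0, 0.0]
contact_force: [-3.6, 0.7, 7.8]
grip_width: 0.0612
grip_force: 44.9
```

Run:
```python
from h import *
i=ctrl.read_camera("side"); cv2.imwrite("pics/s1.png",cv2.resize(i[140:300,240:480],None,fx=3,fy=3,interpolation=cv2.INTER_CUBIC))
```

```text
(no output)
```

View pics/s1.png

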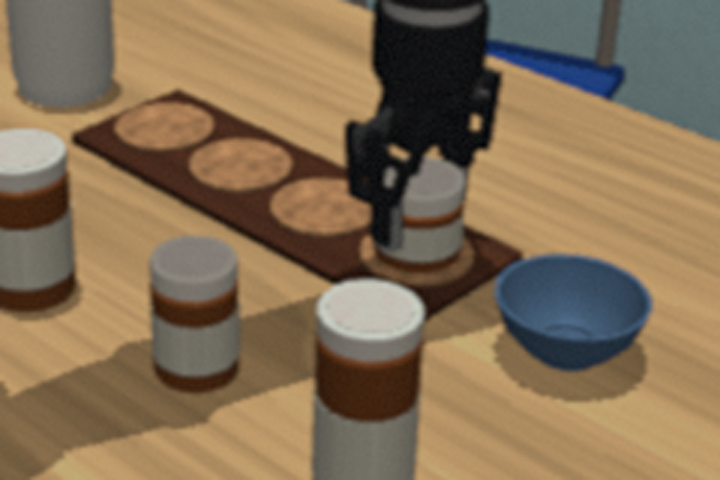

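The shortest jar stands upright on the end coaster, around (430,245) in the crop, with contact felt. I'll release it.

drive_tool([
  [0,0,0],
  [0,0,0],
  [0,0,0],
  [0,0,0],
  [0,0,0],
  [0,0,0],
  [0,0,0.01],
  [0,0,0.03],
  [0,0,0.06],
  [0,0,0.09],
  [0,0,0.12],
  [0,0,0.13],
], turn=[0,0,0,0,0,0,0,0,0,0,0,0], gripper=0.085)

```text
t: 9.42
ee_pos: [0.6361, -0.0861, 0.1612]
tool_rot: [0.707, 0.707, 0.003, 0.004]
contact_force: [1.0, 0.1, -0.1]
grip_width: 0.0846
grip_force: 0.0
```

drive_tool([
  [-0.01,0.001,0],
  [-0.035,0.004,0],
  [-0.065,0.008,0],
  [-0.095,0.012,0],
  [-0.125,0.016,0],
  [-0.155,0.019,0],
  [-0.178,0.021,0],
  [-0.189,0.0225,0],
  [-0.192,0.0225,-0.01],
  [-0.192,0.0225,-0.025],
  [-0.192,0.0225,-0.04],
  [-0.192,0.0225,-0.04],
], turn=[0,0,0,0,0,0,0,0,0,0,0,0])

```text
t: 10.42
ee_pos: [0.4385, -0.0622, 0.1128]
tool_rot: [0.707, 0.707, -0.002, -0.002]
contact_force: [-0.5, 0.4, 0.5]
grip_width: 0.0847
grip_force: 0.0
```

drive_tool([
  [0,0,0],
  [0,0,0],
  [0,0,-0.01],
  [0,0,-0.025],
  [0,0,-0.045],
  [0,0,-0.065],
  [0,0,-0.08],
  [0,0,-0.085],
  [0,0,-0.085],
  [0,0,-0.085],
], turn=[0,0,0,0,0,0,0,0,0,0])

```text
t: 11.25
ee_pos: [0.4416, -0.0628, 0.0302]
tool_rot: [0.707, 0.707, 0.0, 0.0]
contact_force: [-0.2, 0.1, 0.6]
grip_width: 0.0848
grip_force: 0.0
```

drive_tool([
  [0,0,0],
  [0,0,0],
  [0,0,0],
  [0,0,0],
  [0,0,0],
  [0,0,0],
  [0,0,0],
  [0,0,0],
  [0,0,0],
  [0,0,0],
  [0,0,0],
], turn=[0,0,0,0,0,0,0,0,0,0,0], gripper=0.04)

```text
t: 12.17
ee_pos: [0.442, -0.0627, 0.0309]
tool_rot: [0.707, 0.707, 0.001, 0.001]
contact_force: [-1.4, 0.1, 5.9]
grip_width: 0.0551
grip_force: 42.3
```

drive_tool([
  [0,0,0.005],
  [0,0,0.015],
  [0,0,0.03],
  [0,0,0.045],
  [0,0,0.055],
  [0.005,0.002,0.06],
  [0.015,0.005,0.06],
  [0.035,0.012,0.06],
  [0.06,0.021,0.06],
  [0.085,0.03,0.06],
  [0.11,0.039,0.06],
  [0.135,0.048,0.06],
], turn=[0,0,0,0,0,0,0,0,0,0,0,0])

```text
t: 13.17
ee_pos: [0.5773, -0.013, 0.0884]
tool_rot: [0.707, 0.707, -0.0, -0.001]
contact_force: [0.4, -0.4, -1.4]
grip_width: 0.055
grip_force: 42.5
```

drive_tool([
  [0.02,0.007,0],
  [0.038,0.013,0],
  [0.05,0.018,0],
  [0.056,0.02,0],
  [0.057,0.02,-0.005],
  [0.057,0.02,-0.015],
  [0.057,0.02,-0.027],
  [0.057,0.02,-0.036],
  [0.057,0.02,-0.041],
  [0.057,0.02,-0.043],
  [0.057,0.02,-0.043],
  [0.057,0.02,-0.043],
], turn=[0,0,0,0,0,0,0,0,0,0,0,0])

```text
t: 14.17
ee_pos: [0.6333, 0.0053, 0.0471]
tool_rot: [0.707, 0.707, 0.0, 0.0]
contact_force: [0.1, 0.1, -1.9]
grip_width: 0.0554
grip_force: 42.6
```

drive_tool([
  [0,0,-0.001],
  [0,0,-0.0015],
  [0,0,-0.002],
  [0,0,-0.0025],
  [0,0,-0.003],
  [0,0,-0.003],
  [0,0,-0.003],
], turn=[0,0,0,0,0,0,0])

```text
t: 14.75
ee_pos: [0.6334, 0.0055, 0.0451]
tool_rot: [0.707, 0.707, 0.001, 0.0]
contact_force: [-2.1, 0.1, 5.5]
grip_width: 0.0547
grip_force: 42.8
```

drive_tool([
  [0,0,0],
  [0,0,0],
  [0,0,0],
  [0,0,0],
  [0,0,0],
  [0,0,0],
  [0,0,0.01],
  [0,0,0.03],
  [0,0,0.06],
  [0,0,0.09],
  [0,0,0.12],
  [0,0,0.13],
], turn=[0,0,0,0,0,0,0,0,0,0,0,0], gripper=0.085)

```text
t: 15.75
ee_pos: [0.6361, 0.0048, 0.1802]
tool_rot: [0.707, 0.707, 0.004, 0.004]
contact_force: [0.8, -0.8, 0.2]
grip_width: 0.085
grip_force: 0.0
```

drive_tool([
  [-0.01,0.004,0],
  [-0.035,0.014,0],
  [-0.065,0.025,0],
  [-0.095,0.037,0],
  [-0.125,0.049,0],
  [-0.155,0.06,0],
  [-0.18,0.07,0],
  [-0.2,0.078,0],
  [-0.208,0.081,0],
  [-0.211,0.082,0],
  [-0.211,0.082,0],
  [-0.211,0.082,0],
], turn=[0,0,0,0,0,0,0,0,0,0,0,0])

```text
t: 16.75
ee_pos: [0.4234, 0.0868, 0.1742]
tool_rot: [0.708, 0.707, 0.0, 0.001]
contact_force: [0.6, 0.0, -0.3]
grip_width: 0.0848
grip_force: 0.0
```

TCP is at z 0.174 and needs to go down to 0.055.

drive_tool([
  [0,0,-0.01],
  [0,0,-0.025],
  [0,0,-0.045],
  [0,0,-0.065],
  [0,0,-0.085],
  [0,0,-0.1],
  [0,0,-0.11],
  [0,0,-0.117],
  [0,0,-0.119],
  [0,0,-0.119],
  [0,0,-0.119],
], turn=[0,0,0,0,0,0,0,0,0,0,0])

```text
t: 17.67
ee_pos: [0.4231, 0.0872, 0.0552]
tool_rot: [0.707, 0.707, 0.0, 0.0]
contact_force: [-0.4, -0.0, 0.9]
grip_width: 0.085
grip_force: 0.0
```

drive_tool([
  [0,0,0],
  [0,0,0],
  [0,0,0],
  [0,0,0],
  [0,0,0],
  [0,0,0],
  [0,0,0],
  [0,0,0],
  [0,0,0],
  [0,0,0],
  [0,0,0],
], turn=[0,0,0,0,0,0,0,0,0,0,0], gripper=0.045)

```text
t: 18.58
ee_pos: [0.4227, 0.0876, 0.0557]
tool_rot: [0.707, 0.707, 0.001, 0.0]
contact_force: [-1.5, -0.3, 5.1]
grip_width: 0.0633
grip_force: 43.3
```

drive_tool([
  [0,0,0.005],
  [0,0,0.015],
  [0,0,0.03],
  [0,0,0.045],
  [0,0,0.055],
  [0.005,0,0.06],
  [0.015,0.001,0.06],
  [0.035,0.002,0.06],
  [0.06,0.003,0.06],
  [0.085,0.004,0.06],
  [0.11,0.005,0.06],
  [0.135,0.006,0.06],
], turn=[0,0,0,0,0,0,0,0,0,0,0,0])

```text
t: 19.58
ee_pos: [0.5579, 0.0935, 0.1128]
tool_rot: [0.707, 0.707, -0.001, -0.001]
contact_force: [0.7, 0.4, -4.9]
grip_width: 0.0633
grip_force: 45.3
```

drive_tool([
  [0.025,0.001,0],
  [0.048,0.002,0],
  [0.066,0.0025,0],
  [0.074,0.0025,0],
  [0.076,0.0025,-0.005],
  [0.076,0.0025,-0.015],
  [0.076,0.0025,-0.027],
  [0.076,0.0025,-0.036],
  [0.076,0.0025,-0.041],
  [0.076,0.0025,-0.043],
  [0.076,0.0025,-0.043],
  [0.076,0.0025,-0.043],
], turn=[0,0,0,0,0,0,0,0,0,0,0,0])

```text
t: 20.58
ee_pos: [0.6331, 0.096, 0.0721]
tool_rot: [0.707, 0.707, 0.0, 0.0]
contact_force: [-0.1, 0.3, -5.4]
grip_width: 0.0632
grip_force: 45.5
```

drive_tool([
  [0,0,-0.001],
  [0,0,-0.0015],
  [0,0,-0.002],
  [0,0,-0.0025],
  [0,0,-0.003],
  [0,0,-0.003],
  [0,0,-0.003],
], turn=[0,0,0,0,0,0,0])

```text
t: 21.17
ee_pos: [0.6332, 0.096, 0.0699]
tool_rot: [0.707, 0.707, 0.0, 0.0]
contact_force: [-2.9, 0.3, 2.5]
grip_width: 0.0631
grip_force: 45.8
```

drive_tool([
  [0,0,0],
  [0,0,0],
  [0,0,0],
  [0,0,0],
  [0,0,0],
  [0,0,0],
  [0,0,0.01],
  [0,0,0.03],
  [0,0,0.06],
  [0,0,0.09],
  [0,0,0.12],
  [0,0,0.13],
], turn=[0,0,0,0,0,0,0,0,0,0,0,0], gripper=0.085)

```text
t: 22.17
ee_pos: [0.6359, 0.0957, 0.2053]
tool_rot: [0.707, 0.707, 0.004, 0.003]
contact_force: [0.3, -0.1, 1.5]
grip_width: 0.085
grip_force: 0.0
```

drive_tool([
  [-0.01,0,0],
  [-0.035,-0.005,0],
  [-0.065,-0.02,0],
  [-0.095,-0.04,0],
  [-0.12,-0.065,0],
  [-0.14,-0.09,0],
  [-0.155,-0.115,0],
  [-0.17,-0.145,0],
  [-0.18,-0.175,0],
  [-0.19,-0.205,0],
  [-0.2,-0.235,0],
  [-0.205,-0.265,0],
], turn=[0,0,0,0,0,0,0,0,0,0,0,0])

```text
t: 23.17
ee_pos: [0.4265, -0.1704, 0.1992]
tool_rot: [0.707, 0.707, 0.0, -0.0]
contact_force: [-0.1, -0.1, 0.3]
grip_width: 0.085
grip_force: 0.0
```

drive_tool([
  [-0.003,-0.023,0],
  [-0.005,-0.04,0],
  [-0.007,-0.05,0],
  [-0.007,-0.054,0],
  [-0.007,-0.054,0],
  [-0.007,-0.054,0],
  [-0.007,-0.054,0],
], turn=[0,0,0,0,0,0,0])

```text
t: 23.75
ee_pos: [0.4214, -0.2217, 0.1987]
tool_rot: [0.707, 0.708, 0.0, -0.0]
contact_force: [-0.1, 0.1, -0.2]
grip_width: 0.085
grip_force: 0.0
```

Next, down to z 0.079, then grip.

drive_tool([
  [0,-0.001,-0.01],
  [0,-0.001,-0.025],
  [0,-0.001,-0.045],
  [0,-0.001,-0.065],
  [0,-0.001,-0.085],
  [0,-0.001,-0.1],
  [0,-0.001,-0.112],
  [0,-0.001,-0.118],
  [0,-0.001,-0.12],
  [0,-0.001,-0.12],
  [0,-0.001,-0.12],
], turn=[0,0,0,0,0,0,0,0,0,0,0])

```text
t: 24.67
ee_pos: [0.4215, -0.2242, 0.0793]
tool_rot: [0.707, 0.707, 0.0, 0.001]
contact_force: [0.9, -0.7, -0.4]
grip_width: 0.0852
grip_force: 0.0
```

drive_tool([
  [0,0,0],
  [0,0,0],
  [0,0,0],
  [0,0,0],
  [0,0,0],
  [0,0,0],
  [0,0,0],
  [0,0,0],
  [0,0,0],
  [0,0,0],
  [0,0,0],
], turn=[0,0,0,0,0,0,0,0,0,0,0], gripper=0.04)

```text
t: 25.58
ee_pos: [0.4213, -0.2243, 0.0797]
tool_rot: [0.707, 0.707, 0.0, 0.0]
contact_force: [-1.7, 0.0, 5.7]
grip_width: 0.0572
grip_force: 39.7
```

drive_tool([
  [0,0,0.005],
  [0,0,0.015],
  [0,0,0.03],
  [0,0,0.045],
  [0,0,0.055],
  [0,0.005,0.06],
  [0,0.015,0.06],
  [0,0.035,0.06],
  [0,0.06,0.06],
  [0,0.09,0.06],
  [0,0.12,0.06],
  [0,0.15,0.06],
], turn=[0,0,0,0,0,0,0,0,0,0,0,0])

```text
t: 26.58
ee_pos: [0.42, -0.0723, 0.1384]
tool_rot: [0.707, 0.707, -0.0, -0.001]
contact_force: [0.3, 0.2, -4.3]
grip_width: 0.0569
grip_force: 40.9
```

drive_tool([
  [0,0.03,0],
  [0,0.06,0],
  [0,0.09,0],
  [0,0.12,0],
  [0,0.15,0],
  [0,0.18,0],
  [0.005,0.205,0],
  [0.015,0.225,0],
  [0.03,0.24,0],
  [0.05,0.25,0],
  [0.075,0.256,0],
  [0.1,0.258,0],
], turn=[0,0,0,0,0,0,0,0,0,0,0,0])

```text
t: 27.58
ee_pos: [0.5202, 0.1867, 0.1379]
tool_rot: [0.706, 0.708, -0.001, -0.001]
contact_force: [0.6, 0.3, -4.0]
grip_width: 0.0571
grip_force: 41.1
```

drive_tool([
  [0.025,0,0],
  [0.05,0,0],
  [0.075,0,0],
  [0.095,0,0],
  [0.107,0,0],
  [0.112,0,0],
  [0.113,0,0],
  [0.113,0,0],
], turn=[0,0,0,0,0,0,0,0])

```text
t: 28.25
ee_pos: [0.6329, 0.1842, 0.1379]
tool_rot: [0.707, 0.707, -0.001, -0.001]
contact_force: [0.7, -0.7, -4.9]
grip_width: 0.0573
grip_force: 41.3
```

Contact is expected around TCP z 0.094, which is 45 mm below.

drive_tool([
  [0.001,0,-0.005],
  [0.001,0,-0.015],
  [0.001,0,-0.027],
  [0.001,0,-0.035],
  [0.001,0,-0.039],
  [0.001,0,-0.041],
  [0.001,0,-0.042],
  [0.001,0,-0.042],
  [0.001,0,-0.042],
], turn=[0,0,0,0,0,0,0,0,0])

```text
t: 29.0
ee_pos: [0.6355, 0.1839, 0.0974]
tool_rot: [0.707, 0.707, 0.0, 0.0]
contact_force: [-0.6, 0.5, -4.2]
grip_width: 0.0575
grip_force: 41.3
```

drive_tool([
  [0,0,-0.001],
  [0,0,-0.0015],
  [0,0,-0.002],
  [0,0,-0.0025],
  [0,0,-0.003],
  [0,0,-0.003],
  [0,0,-0.003],
], turn=[0,0,0,0,0,0,0])

```text
t: 29.58
ee_pos: [0.6351, 0.184, 0.0939]
tool_rot: [0.707, 0.707, 0.0, 0.0]
contact_force: [-1.1, -0.3, -4.5]
grip_width: 0.0575
grip_force: 41.6
```

drive_tool([
  [0,0,-0.0005],
  [0,0,-0.001],
  [0,0,-0.001],
  [0,0,-0.0015],
  [0,0,-0.0015],
  [0,0,-0.0015],
], turn=[0,0,0,0,0,0])

```text
t: 30.08
ee_pos: [0.6351, 0.184, 0.0938]
tool_rot: [0.707, 0.707, 0.0, -0.0]
contact_force: [-3.6, -0.6, 5.2]
grip_width: 0.057
grip_force: 42.0
```

Contact felt. I'll release, rise and back off.

drive_tool([
  [0,0,0],
  [0,0,0],
  [0,0,0],
  [0,0,0],
  [0,0,0],
  [0,0,0],
  [0,0,0.01],
  [0,0,0.03],
  [0,0,0.06],
  [0,0,0.09],
  [0,0,0.12],
  [0,0,0.13],
], turn=[0,0,0,0,0,0,0,0,0,0,0,0], gripper=0.085)

```text
t: 31.08
ee_pos: [0.6377, 0.1842, 0.229]
tool_rot: [0.707, 0.707, 0.004, 0.003]
contact_force: [0.5, -0.2, 0.3]
grip_width: 0.0849
grip_force: 0.0
```

drive_tool([
  [-0.02,0,0],
  [-0.05,0,0],
  [-0.08,0,0],
  [-0.11,0,0],
  [-0.14,0,0],
  [-0.17,0,0],
  [-0.2,0,0],
  [-0.22,0,0],
  [-0.23,0,0],
  [-0.23,0,0],
  [-0.23,0,0],
], turn=[0,0,0,0,0,0,0,0,0,0,0])

```text
t: 32.0
ee_pos: [0.4059, 0.184, 0.2228]
tool_rot: [0.707, 0.707, 0.001, 0.0]
contact_force: [0.8, -0.1, -0.3]
grip_width: 0.0848
grip_force: 0.0
```

Run:
```python
from h import *
np.set_printoptions(precision=4,suppress=True)
i=ctrl.read_camera("top"); cv2.imwrite("pics/top2.png",i)
C=dict(T=((.6345,.1855),.135),B=((.634,.0957),.11),C=((.6337,.0053),.085),S=((.633,-.0847),.06))
for k,v in lids(i,{k:(*proj("top",[*c,h+.014]),h+.014) for k,(c,h) in C.items()}).items():
    print(k,v[0],v[1],v[2],v[3],"err",v[1][:2]-C[k][0])
s=ctrl.read_camera("side"); cv2.imwrite("pics/side2.png",s)
```

```text
T [0.6337 0.1849 0.149 ] [0.6339 0.1844 0.149 ] 0.056064081126563636 [208, 134, 33, 32, 831] err [-0.0006 -0.0011]
B [0.6325 0.0961 0.124 ] [0.6323 0.0961 0.124 ] 0.06168162589996568 [260, 136, 35, 35, 966] err [-0.0017  0.0004]
C [0.6327 0.006  0.099 ] [0.6328 0.0056 0.099 ] 0.052946830847681585 [313, 141, 29, 30, 684] err [-0.0009  0.0003]
S [ 0.6335 -0.084   0.074 ] [ 0.6329 -0.0844  0.074 ] 0.060453549028215356 [358, 142, 32, 32, 790] err [-0.0001  0.0003]
```

View pics/top2.png

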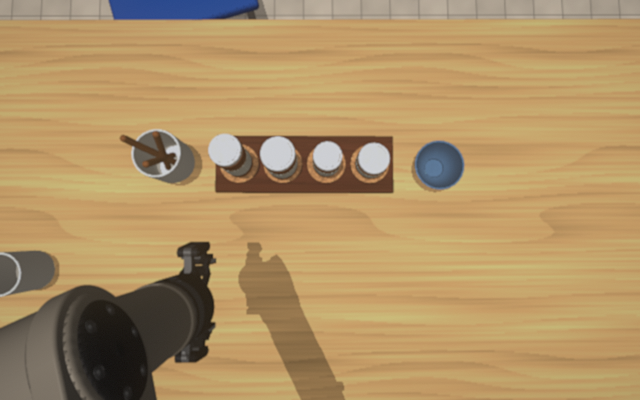

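View pics/side2.png

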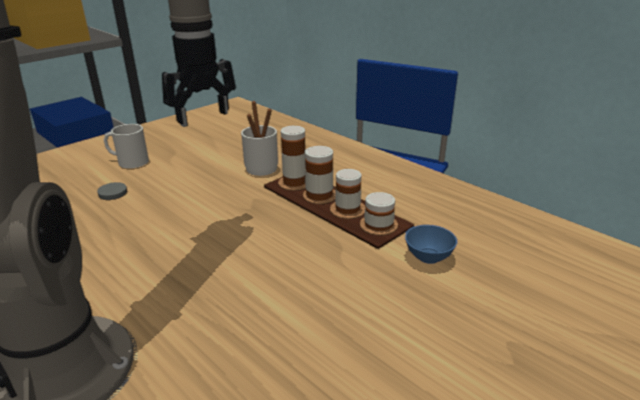

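The top view shows the lids at (226,152), (278,155), (327,156) and (374,158). All four jars are upright on their coasters, tallest at the crock end, within about 2 mm of centre. The crock and bowl haven't moved, so I'm handing in.

```bash
python3 -c "
from bench import ctrl
print(ctrl.close_job())"
```

```text
the job is handed in; nothing more can be done
None
```

The job is handed in: all four jars stand upright on their coasters in order of height from the crock, each within about 2 mm of centre, and the crock and bowl have not moved; the hand-in call returned no verdict.

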